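# Close the big food box and stack the others on it

### The job

Put the food boxes together for the fridge: shut the hinged lid of the big box of potatoes, then stand the medium box on that lid and the small box on the medium one. Each box must sit squarely, with its foot down inside the raised rim of the lid below; set them down gently, do not drop them. Leave the big box standing about where it is, and do not disturb the mug, the bowl or the spoon.

Things in the scene. Friction and masses are not known exactly. Their poses are not given: they have to be found in the camera images.
- big_box: The largest food box: white plastic tub with 5 potatoes in it, a grey plastic lid hinged on one long side, standing open. Loose, 1.2 to 1.7 kg. Tub 92 (x) x 154 (y) x 74 (z) mm, walls 3 mm. Origin at the centre of its underside; z up, y along its long side, the hinge is on its +x side, away from the robot. Its yaw is within 0.35 rad of the world's.
- lid (a joint): Angle of the big box's lid in rad: 0 fully shut (level), 1.57 straight up, starts 1.2 to 1.7, stop at 1.9. The hinge is stiff enough that the lid stays at any angle; pushing it shut takes about 1 N near its free edge. It can be pushed anywhere on its outer face; fingertips that catch the rim may drag it up again as they leave.
- lid_hinge (a point): Middle of the hinge line, 49 mm to the +x side of the big box's origin and 74 mm above it. The frame is fixed to the lid: its y lies along the hinge, the lid reaches from here 98 mm along its own -x, and its z is the normal of the lid's outer (upper when shut) face.
- lid_edge (a point): Middle of the lid's free long edge, on the outer face, 98 mm from the hinge. A front clip 50 mm long sticks out 4 mm past it and hangs 22 mm below the lid's underside. Same axes as lid_hinge.
- lid_seat (a point): Centre of the lid's flat outer face: 49 mm from the hinge, 6 mm above the hinge line (80 mm above the counter when shut). The lid is 98 (x) x 160 (y) x 6 mm with a 10 mm skirt below; on its outer face stands a raised rectangular rim 5 mm high and 3 mm thick, 64 (x) x 130 (y) mm inside, centred here, into which the medium box's foot drops. Same axes as lid_hinge.
- medium_box: The middle-sized closed box, white tub, grey clip lid: 64 (x) x 130 (y) mm, 60 mm high to the lid's flat face; straight long sides to grip across x. Its foot is 56 x 122 mm, 6 mm high. 0.29 to 0.55 kg. Origin at the centre of its underside; z up, y along its long side; either way round is good.
- medium_seat (a point): Centre of the flat top of the medium box's lid, 60 mm above its underside; around it stands a raised rim 5 mm high and 3 mm thick, 52 (x) x 100 (y) mm inside, into which the small box's foot drops. Axes as medium_box.
- small_box: The smallest closed box, white tub, grey clip lid: 52 (x) x 100 (y) mm, 48 mm high to the lid's flat face, on which a rim stands 5 mm higher; straight long sides to grip across x. Its foot is 44 x 92 mm, 6 mm high. 0.17 to 0.31 kg. Origin at the centre of its underside; z up, y along its long side; either way round is good.
- mug: White mug, 80 mm across, 88 mm high, beyond the boxes. Bystander; origin at the centre of its underside.
- bowl: Steel bowl, 124 mm across, 52 mm high, beyond the boxes. Bystander; origin at the centre of its underside.
- spoon: Kitchen spoon with a wooden handle, lying flat beyond the boxes, between the mug and the bowl. Bystander; origin under its middle, x along its length.
Mind the look-alikes: they are no part of the job. Leave any black or green look-alike of the big_box alone.

How it is judged:
By the outcome, as a careful person would: the job done as asked, in the order asked, and still so for the second after the job is handed in, with the robot touching nothing.
It also fails if it takes over 72 s, if anything falls off the work surface, if the arm or the gripper's body presses on something with over 40 N, if the wrist force passes 120 N, or if a joint passes its speed limit or range.

### The arm

A 6-joint arm with a two-finger parallel gripper is mounted at the origin on the work surface. World frame = base frame: x ahead of the robot, y to its left, z up, the work surface at z = 0. Lengths are in m, angles in rad, forces in N, time in s.
With the tool pointing down it reaches from about 0.3 to 1 m from the base axis. Payload 5.1 kg.
Tool frame: the origin (TCP) lies on the centre line of the jaws, within the pads' length; the fingertips stand 8 mm ahead of it and the grasp point (between the pads) lies 11 mm behind it; z points along the fingers, y is the line along which they close (so a half turn about z gives the same grasp; the last joint's range is limited). The gripper opens to 95 mm and grips with 3 to 60 N. Pads are 20 mm wide; open, the fingers measure 119 mm over their backs; the gripper's body (75 mm by 180 mm) begins 59 mm behind the grasp point.
Start: joints at [-1.43, 0.124, 1.65, -0, 1.367, -0.083], TCP at [0.144, -0.634, 0.202] pointing down, gripper open.
Joint ranges: [-2.61, 2.61], [-1.02, 2.33], [0.03, 2.71], [-1.35, 4.49], [0.32, 2.68], [-2.91, 2.91]. Speed limits (rad/s): [2.57, 2.57, 3.14, 3.14, 3.14, 3.14].

### API

Orientations are given as a rotation vector (axis times angle).
In Python, from workcell import ctrl, cams gives the robot as it stands.
- The arm moves only by the shell command python3 -m crank 'ROWS' [FORCE]. ROWS is JSON, a list of rows, each a list of 5 numbers: the closure, from -1 (fully open) to 1 (shut), then the shift along the tool's x, y, z in m, then the turn about the tool's z in rad. A call has exactly 8 rows; each row is the pose to reach, as a shift and turn from the pose commanded when the call began, along the tool's axes at that moment; what a row does not reach only later rows make up. A row lasts 1/12 s, in which the tool goes at most 41.7 mm and 7.16 degrees, less where a joint would pass 70% of its speed; a pose out of reach is approached as far as the arm can. A call with a gripper value outside its range is refused whole. The fingers move at their own pace and stop on an object; FORCE is the grip in N (left out, the last holds). Time passes only in rows, so rows that repeat a pose let the fingers close, or fill a call up. It gives the time, the measured TCP pose, the force, the opening and the grip force at its end, in the units of the state.
- ctrl.read_state(): the state, without advancing time (a new reading comes with each control period).
- cams.grab_frame(name): name is "scene" or "top"; returns a dict with "frame" (400x640x3 uint8, red, green, blue), "fx", "fy", "cx", "cy" (pixels), "R" (3x3) and "t" (3): a world point X has camera coordinates R X + t. Camera axes: x right, y down, z forward; pixel columns grow to the right and rows downward; lengths in m; the calibration is good to about 2 mm. A picture is of the moment at which its call begins. There is no depth.
- ctrl.sign_off(): hands the job in; it is judged then, once.
Trained networks look in a picture, given as the dict that the camera call returned (one of the last four; its "shot" number tells which), for a name from the list of things; names that differ only in an ending like _2 or _b are one class to them, and where a whole thing is asked for, a point or a joint stands for the part that bears it (a point fixed in the world has none). Each returns a list of dicts, best first, with "p" (0 to 1); they miss things now and then, are a little off and sometimes report something else, mostly with a low value. They report only what shows in the picture. A call takes as long as a camera call. They do not tell look-alikes from the thing itself.
- cams.look_for(picture, thing): "rect" ([left, top, right, bottom] in pixels, round what is visible of it).
The state is a dict: "clock": time; "joint_positions": joint angles; "dq": joint speeds; "joint_torque": joint torques, N m; "ee_pos": TCP position; "eef_rot": TCP orientation; "wrist_force": force on the tool from outside, world axes, zero at the start; "ft_torque": the same for the moment, N m; "grip_width": finger opening in m; "grasp_force": force on a finger pad.
Only numpy, scipy, OpenCV 4.12 (cv2) and the standard library are available. Lean on these libraries where they do the work, as an engineer would, in place of code of your own. Each camera call takes 0.05 s, during which the arm holds its last target. There are 200 camera calls.

## Working session

There is one attempt and no reset: what is moved stays moved. The work goes in short steps, Python scripts to look and compute and a shell command to move; the robot and the scene stay as the last step left them, time stands still between calls to the robot, and variables do not carry over. Pictures are saved under pics/ and viewed, at most 10 in all, crops included, and the job is handed in when it is done.

```bash
ls; mkdir -p pics; python3 - <<'E'
from workcell import ctrl,cams
import cv2
s=ctrl.read_state();print(s)
for n in("scene","top"):
    p=cams.grab_frame(n);cv2.imwrite(f"pics/{n}0.png",p["frame"][:,:,::-1])
    print(n,p["fx"],p["fy"],p["cx"],p["cy"],p["R"],p["t"])
    for k in("big_box","lid","medium_box","small_box","mug","bowl","spoon"):
        print(k,[(([round(v) for v in d["rect"]]),round(d["p"],2)) for d in cams.look_for(p,k)][:4])
E
```

```text
pics
{'clock': 0.0, 'joint_positions': array([-1.42957711e+00,  1.24462982e-01,  1.65164246e+00,  3.88835012e-05,
        1.36748744e+00, -8.25973497e-02]), 'dq': array([ 3.91439850e-04,  1.48287100e-04,  7.11631819e-04,  6.73860463e-04,
       -1.38830276e-03,  5.02036375e-05]), 'joint_torque': array([-2.26245138e-03, -4.17599094e+01, -3.59937823e+01,  7.73061463e-02,
        4.94441483e-02, -1.94442950e-04]), 'ee_pos': array([ 0.14416188, -0.63314363,  0.20073297]), 'eef_rot': array([-3.11995477e+00, -3.50601181e-01,  3.22777609e-05]), 'wrist_force': array([-0.41515616,  1.35376422,  1.1258876 ]), 'ft_torque': array([ 0.01594475,  0.03322769, -0.02509375]), 'grasp_force': 0.0, 'grip_width': 0.09514978955360161}
scene 434.4322283293322 434.4322283293322 315.47409264358515 204.17216907959445 [[-0.49898292  0.86653781  0.01132548]
 [ 0.72490352  0.42451523 -0.54249581]
 [-0.47490097 -0.26248627 -0.83998216]] [ 0.26024976 -0.35407124  1.21290745]
big_box [([256, 106, 330, 157], 0.85), ([272, 166, 367, 244], 0.82), ([379, 127, 448, 203], 0.58), ([206, 275, 287, 353], 0.21)]
lid [([254, 
[... 338 characters left out ...]
4.45715201267245 504.45715201267245 322.4710077208394 196.53063865821713 [[ 0.01927574 -0.99981233 -0.00193691]
 [-0.99805178 -0.01912674 -0.05938703]
 [ 0.05933884  0.00307786 -0.99823315]] [-0.01250584  0.56116776  1.30517229]
big_box [([286, 181, 354, 232], 0.86), ([347, 242, 422, 309], 0.83), ([233, 253, 301, 328], 0.77), ([287, 182, 352, 200], 0.33)]
lid [([346, 244, 420, 305], 0.81), ([286, 180, 356, 200], 0.76), ([230, 254, 302, 330], 0.67)]
medium_box [([421, 175, 475, 225], 0.83)]
small_box [([200, 181, 240, 213], 0.85), ([285, 181, 355, 234], 0.19)]
mug [([235, 95, 266, 145], 0.91)]
bowl [([286, 180, 356, 200], 0.59), ([346, 93, 395, 144], 0.58)]
spoon [([316, 79, 341, 152], 0.72)]
```

```bash
python3 -c "
import cv2
a=cv2.imread('pics/top0.png')[70:340,190:490];cv2.imwrite('pics/topc.png',cv2.resize(a,(666,600),interpolation=cv2.INTER_CUBIC))
a=cv2.imread('pics/scene0.png')[90:390,150:470];cv2.imwrite('pics/scenec.png',cv2.resize(a,(640,600),interpolation=cv2.INTER_CUBIC))"
```

```text
(no output)
```

View pics/topc.png

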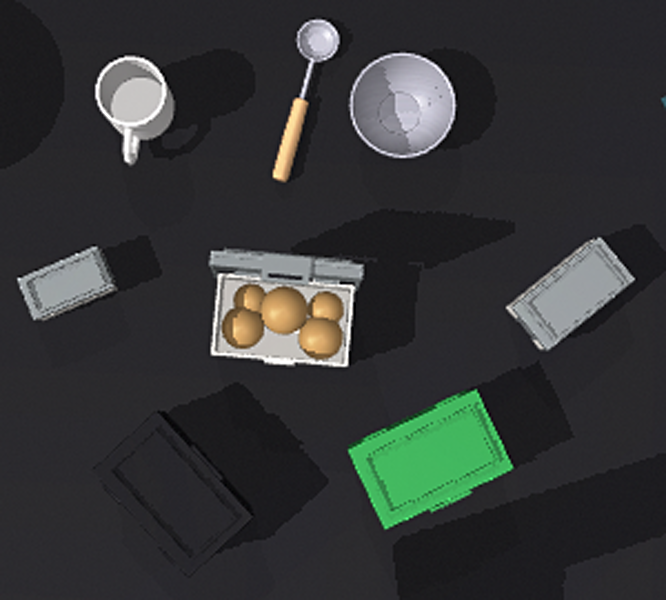

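View pics/scenec.png

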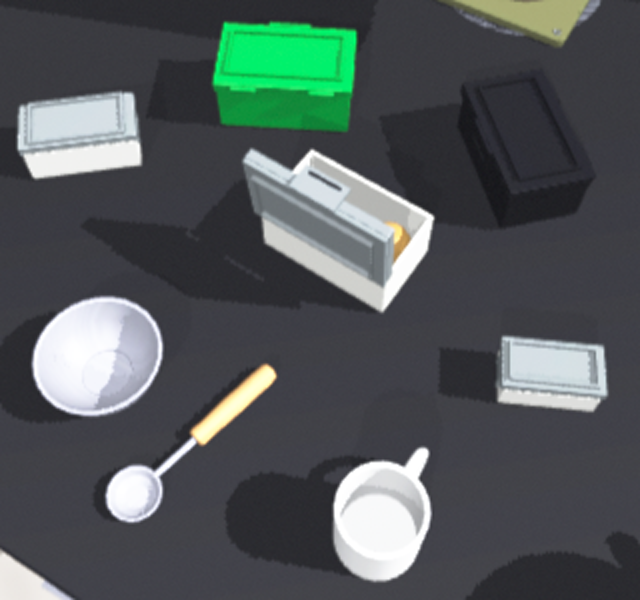

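Both views show a white tub with potatoes (top image px ~319,208) and its lid up on the far side. The medium box is on the right (448,200), the small one on the left (220,197), and the black and green look-alikes are nearer the robot. Next I'll fit box models to the silhouettes in both views.

```bash
cat > fit.py <<'E'
import numpy as np,cv2
from scipy.optimize import minimize
from workcell import ctrl,cams
S=4
def proj(p,X):
    c=X@np.array(p["R"]).T+np.array(p["t"]);return np.c_[p["fx"]*c[:,0]/c[:,2]+p["cx"],p["fy"]*c[:,1]/c[:,2]+p["cy"]]
def cub(x0,x1,y0,y1,z0,z1): return np.array([[x,y,z] for x in(x0,x1) for y in(y0,y1) for z in(z0,z1)],float)
def closed(sx,sy,h,rx,ry): # parts: lid block, tub/foot, rim
    return lambda q:[cub(-sx/2,sx/2,-sy/2,sy/2,.006,h),cub(-sx/2+.004,sx/2-.004,-sy/2+.004,sy/2-.004,0,.006),cub(-rx/2-.003,rx/2+.003,-ry/2-.003,ry/2+.003,h,h+.005)]
def lidparts(a):
    L=[cub(-.098,0,-.08,.08,-.010,.006),cub(-.102,-.098,-.025,.025,-.022,.006),cub(-.084,-.014,-.068,.068,.006,.011)]
    c,s=np.cos(a),np.sin(a);R=np.array([[c,0,s],[0,1,0],[-s,0,c]])  # -x -> up
    return [l@R.T+[.049,0,.074] for l in L]
def big(q): return [cub(-.046,.046,-.077,.077,0,.074)]+lidparts(q[4])
def world(q,X):
    c,s=np.cos(q[2]),np.sin(q[2]);return X@np.array([[c,-s,0],[s,c,0],[0,0,1]]).T+[q[0],q[1],q[3]]
def mask(p,r,th=75,m=12):
    f=p["frame"].max(2).astype(np.uint8);l,t,rr,b=[int(v) for v in r]
    l-=m;t-=m;rr+=m;b+=m
    g=cv2.resize(f[t:b,l:rr],None,fx=S,fy=S,interpolation=cv2.INTER_LINEAR)
    k=(g>th).astype(np.uint8)
    n,lab,st,_=cv2.connectedComponentsWithStats(k);k=(lab==1+st[1:,4].argmax()).astype(np.uint8)
    cs,_=cv2.findContours(k,0,2);k[:]=0;cv2.drawContours(k,cs,-1,1,-1);return k,l,t
def fit(views,parts,q0,free):
    """views: list of (pic,mask,l,t)"""
    def cost(v,full=False):
        q=np.array(q0,float);q[free]=v;e=[]
        for p,k,l,t in views:
            im=np.zeros_like(k)
            for X in parts(q):
                u=((proj(p,world(q,X))-[l,t]+.5)*S-.5);h=cv2.convexHull(np.round(u*16).astype(np.int32))
                cv2.fillConvexPoly(im,h,1,shift=4)
            e.append((im!=k).sum()/k.sum())
        return e if full else sum(e)
    v=np.array(q0,float)[free];st=np.array([.015,.015,.15,.006,.15])[free]
    for i in range(3):
        sim=np.vstack([v]+[v+d for d in np.diag(st/(2**i))]);r=minimize(cost,v,method="Nelder-Mead",options=dict(initial_simplex=sim,xatol=1e-5,fatol=1e-5,maxiter=500));v=r.x
    q=np.array(q0,float);q[free]=v;return q,cost(v,True)
def ray(p,uv,z):
    R=np.array(p["R"]);t=np.array(p["t"]);d=R.T@[(uv[0]-p["cx"])/p["fx"],(uv[1]-p["cy"])/p["fy"],1];o=-R.T@t
    return o+d*(z-o[2])/d[2]
MED=closed(.064,.130,.060,.052,.100);SML=closed(.052,.100,.048,.040,.075)
E
cat > m1.py <<'E'
from fit import *
ps,pt=cams.grab_frame("scene"),cams.grab_frame("top")
for n,f,rt,rs,y in(("med",MED,[421,175,475,225],[159,136,223,179],(.6,-.6)),("sml",SML,[200,181,240,213],[397,260,451,294],(.3,-.3)),("big",big,[286,181,354,232],[272,166,367,244],(0,.1))):
    V=[(pt,*mask(pt,rt,m=8)),(ps,*mask(ps,rs,m=8))]
    c=ray(pt,[(rt[0]+rt[2])/2,(rt[1]+rt[3])/2],.05)
    for y0 in y:
        fr=[0,1,2,3]+([4] if n=="big" else [])
        print(n,*[np.round(a,4) for a in fit(V,f,[c[0],c[1],y0,0,1.45],fr)])
E
python3 m1.py
```

```text
med [ 0.5517 -0.3185  0.6988  0.0038  1.45  ] [0.0391 0.0688]
med [ 0.5515 -0.3178  0.6951  0.0057  1.45  ] [0.0425 0.0649]
sml [0.5524 0.2656 0.4279 0.0048 1.45  ] [0.066  0.0706]
sml [0.5523 0.2659 0.4189 0.0037 1.45  ] [0.0651 0.0719]
big [ 0.514   0.0121 -0.0743  0.0077  1.6619] [0.0308 0.0323]
big [ 0.5141  0.012  -0.0756  0.0077  1.6607] [0.0306 0.0327]
```

```bash
cat > m2.py <<'E'
from fit import *
ps,pt=cams.grab_frame("scene"),cams.grab_frame("top")
tiles=[]
for n,f,rt,rs,q0 in(("med",MED,[421,175,475,225],[159,136,223,179],[.5517,-.318,.697,0,0]),("sml",SML,[200,181,240,213],[397,260,451,294],[.5524,.2656,.42,0,0]),("big",big,[286,181,354,232],[272,166,367,244],[.514,.012,-.075,0,1.66])):
    V=[(pt,*mask(pt,rt,m=8)),(ps,*mask(ps,rs,m=8))]
    fr=[0,1,2]+([4] if n=="big" else [])
    q,e=fit(V,f,q0,fr);print(n,q.round(4),np.round(e,3))
    for i in(0,1): 
        fi,ei=fit([V[i]],f,q0,fr);print('  only',i,fi.round(4),np.round(ei,3))
    for p,k,l,t in V:
        h,w=k.shape;c=cv2.resize(p["frame"][t:t+h//S,l:l+w//S,::-1],(w,h),interpolation=cv2.INTER_NEAREST)
        for X in f(q):
            u=((proj(p,world(q,X))-[l,t]+.5)*S-.5).round().astype(int)
            for a in range(8):
                for b in(1,2,4):
                    if not a&b: cv2.line(c,tuple(map(int,u[a])),tuple(map(int,u[a|b])),(0,0,255),1)
        tiles.append(cv2.resize(c,(266,300)))
cv2.imwrite("pics/ov.png",np.vstack([np.hstack(tiles[0::2]),np.hstack(tiles[1::2])]))
E
python3 m2.py
```

```text
med [ 0.5517 -0.3197  0.6974  0.      0.    ] [0.039 0.078]
  only 0 [ 0.5524 -0.3203  0.698   0.      0.    ] [0.032]
  only 1 [ 0.5486 -0.3212  0.7119  0.      0.    ] [0.067]
sml [0.5524 0.2668 0.4235 0.     0.    ] [0.062 0.083]
  only 0 [0.5536 0.2644 0.4263 0.     0.    ] [0.058]
  only 1 [0.5494 0.2656 0.4118 0.     0.    ] [0.074]
big [ 0.5116  0.0123 -0.0827  0.      1.6988] [0.043 0.053]
  only 0 [ 0.5138  0.0114 -0.0749  0.      1.6725] [0.03]
  only 1 [ 0.5114  0.0126 -0.0726  0.      1.6472] [0.04]
```

View pics/ov.png

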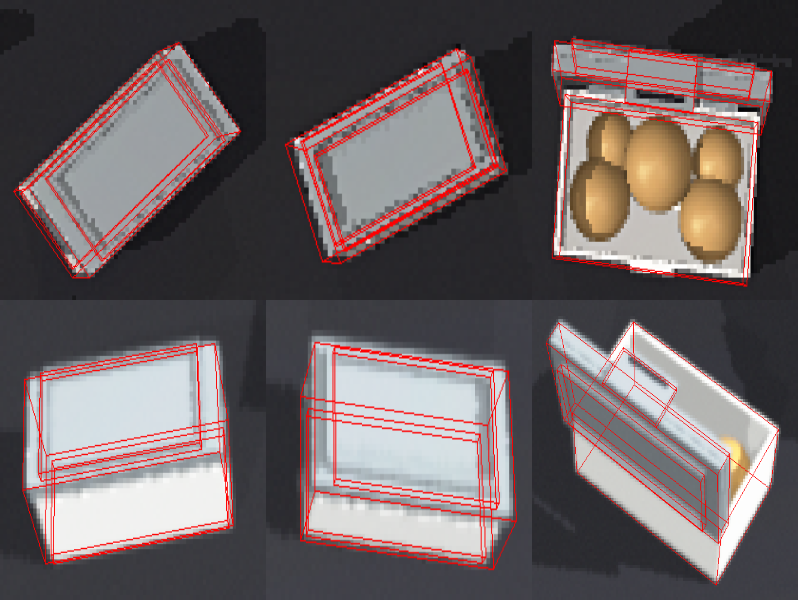

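Overlays line up within about 1 px (2–3 mm). First I'll work out the moves that shut the lid, coming from its far side.

```bash
cat > go.py <<'E'
import sys,numpy as np
from scipy.spatial.transform import Rotation as Ro
from workcell import ctrl
s=ctrl.read_state();R=Ro.from_rotvec(s["eef_rot"]).as_matrix();p=np.array(s["ee_pos"])
psi=np.arctan2(R[1,0],R[0,0])
print("t %.2f"%s["clock"],"p",p.round(4),"psi %.3f"%psi,"tilt",R[:2,2].round(3),"F",np.round(s["wrist_force"],1),"w %.4f"%s["grip_width"],"gf %.1f"%s["grasp_force"],"q",np.round(s["joint_positions"],2))
for a in sys.argv[1:]:
    v=[float(x) for x in a.split(",")]
    d=R.T@(np.array(v[:3])-p);print(a,"->",d.round(4),"turn %.3f"%-((v[3]-psi+np.pi)%(2*np.pi)-np.pi),"rows %.1f"%(np.linalg.norm(d)/.0417))
E
python3 go.py .627,.007,.30,1.49
```

```text
t 1.00 p [ 0.1442 -0.6338  0.202 ] psi 0.224 tilt [-0. -0.] F [-0.2 -0.3 -0.6] w 0.0949 gf 0.0 q [-1.43  0.12  1.65 -0.    1.37 -0.08]
.627,.007,.30,1.49 -> [ 0.6129 -0.5177 -0.0981] turn -1.266 rows 19.4
```

```bash
python3 -m crank '[[1,0.02,-0.015,-0.03,-0.06],[1,0.05,-0.04,-0.06,-0.15],[1,0.08,-0.07,-0.085,-0.25],[1,0.11,-0.095,-0.098,-0.35],[1,0.14,-0.12,-0.098,-0.45],[1,0.17,-0.145,-0.098,-0.55],[1,0.2,-0.17,-0.098,-0.65],[1,0.23,-0.195,-0.098,-0.75]]' 10 | tail -8; python3 go.py .627,.007,.30,1.49
```

```text
clock: 1.67
ee_pos: [0.3242, -0.3934, 0.3006]
eef_rot: [2.772, 1.475, 0.0]
wrist_force: [0.6, -0.8, -0.2]
grip_width: 0.0473
grasp_force: 0.0
t 1.67 p [ 0.3242 -0.3934  0.3006] psi 0.978 tilt [ 0.001 -0.001] F [ 0.6 -0.8 -0.2] w 0.0473 gf 0.0 q [-0.99 -0.23  1.83  0.    1.54 -0.39]
.627,.007,.30,1.49 -> [5.012e-01 2.750e-02 4.000e-04] turn -0.512 rows 12.0
```

```bash
python3 -m crank '[[1,0.035,0.002,0,-0.06],[1,0.07,0.004,0,-0.12],[1,0.105,0.006,0,-0.18],[1,0.14,0.008,0,-0.25],[1,0.175,0.01,0,-0.32],[1,0.21,0.012,0,-0.38],[1,0.245,0.014,0,-0.45],[1,0.28,0.016,0,-0.512]]' >/dev/null; python3 -m crank '[[1,0,0,0,0],[1,0,0,0,0],[1,0,0,0,0],[1,0,0,0,0],[1,0,0,0,0],[1,0,0,0,0],[1,0,0,0,0],[1,0,0,0,0]]' >/dev/null;  python3 go.py .627,.007,.30,1.49 .627,.007,.135,1.49
```

```text
t 3.00 p [ 0.4938 -0.173   0.3   ] psi 1.485 tilt [ 0. -0.] F [-0.8 -0.3  0.8] w 0.0004 gf 0.0 q [-0.44 -0.2   1.8  -0.    1.54 -0.35]
.627,.007,.30,1.49 -> [0.1908 0.1172 0.    ] turn -0.005 rows 5.4
.627,.007,.135,1.49 -> [0.1908 0.1172 0.165 ] turn -0.005 rows 6.7
```

```bash
python3 -m crank '[[1,0.03,0.02,0,0],[1,0.065,0.04,0,0],[1,0.1,0.061,0,0],[1,0.135,0.082,0,0],[1,0.165,0.102,0,0],[1,0.19,0.117,0.01,0],[1,0.191,0.117,0.04,0],[1,0.191,0.117,0.07,0]]' >/dev/null; python3 -m crank '[[1,0,0,0.03,0],[1,0,0,0.06,0],[1,0,0,0.076,0],[1,0,0,0.076,0],[1,0,0,0.076,0],[1,0,0,0.076,0],[1,0,0,0.076,0],[1,0,0,0.076,0]]' >/dev/null;  python3 go.py .569,.008,.154,1.49 .554,.009,.152,1.49 .541,.009,.146,1.49 .529,.01,.1385,1.49 .5186,.011,.1285,1.49
```

```text
t 4.33 p [0.6281 0.0078 0.1564] psi 1.486 tilt [ 0.004 -0.   ] F [-0.   0.4 -0.6] w 0.0002 gf 0.0 q [-0.07  0.11  1.75  0.    1.28  0.01]
.569,.008,.154,1.49 -> [-0.0048 -0.0589  0.0022] turn -0.004 rows 1.4
.554,.009,.152,1.49 -> [-0.0051 -0.074   0.0041] turn -0.004 rows 1.8
.541,.009,.146,1.49 -> [-0.0062 -0.087   0.0101] turn -0.004 rows 2.1
.529,.01,.1385,1.49 -> [-0.0062 -0.099   0.0175] turn -0.004 rows 2.4
.5186,.011,.1285,1.49 -> [-0.0061 -0.1095  0.0275] turn -0.004 rows 2.7
```

```bash
python3 -m crank '[[1,-0.002,-0.025,0.001,0],[1,-0.004,-0.045,0.002,0],[1,-0.005,-0.059,0.002,0],[1,-0.005,-0.067,0.003,0],[1,-0.005,-0.074,0.004,0],[1,-0.006,-0.081,0.007,0],[1,-0.006,-0.087,0.010,0],[1,-0.006,-0.093,0.013,0]]' |grep force; python3 -m crank '[[1,0,-0.006,0.005,0],[1,0,-0.011,0.01,0],[1,0,-0.016,0.015,0],[1,0,-0.021,0.022,0],[1,0,-0.025,0.028,0],[1,0,-0.028,0.035,0],[1,0,-0.031,0.042,0],[1,0,-0.032,0.046,0]]' |grep force;  python3 go.py .502,.011,.087,1.49; python3 - <<'E'
from fit import *
p=cams.grab_frame("scene");cv2.imwrite("pics/s1.png",cv2.resize(p["frame"][90:290,200:440,::-1],None,fx=2.5,fy=2.5,interpolation=cv2.INTER_CUBIC))
E
```

```text
wrist_force: [-2.9, -0.6, 9.0]
grasp_force: 4.7
wrist_force: [-0.1, -0.8, 0.7]
grasp_force: 0.0
t 5.67 p [0.4991 0.0127 0.0927] psi 1.486 tilt [-0.006  0.   ] F [-0.1 -0.8  0.7] w 0.0005 gf 0.0 q [-0.08 -0.11  2.08 -0.    1.18  0.  ]
.502,.011,.087,1.49 -> [-0.0014  0.0031  0.0057] turn -0.004 rows 0.2
```

View pics/s1.png

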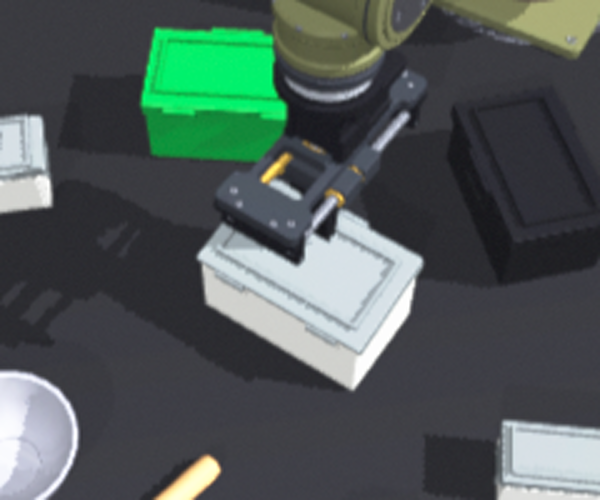

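The lid looks shut, or almost. The fingertips (crop ~310,240) are just above its face inside the rim, so I'll press gently to seat it.

```bash
python3 -m crank '[[1,0,0,0.002,0],[1,0,0,0.003,0],[1,0,0,0.004,0],[1,0,0,0.005,0],[1,0,0,0.006,0],[1,0,0,0.006,0],[1,0,0,0.006,0],[1,0,0,0.006,0]]' |grep force; python3 go.py
```

```text
wrist_force: [-0.1, 0.3, -0.0]
grasp_force: 0.0
t 6.38 p [0.5019 0.0126 0.0891] psi 1.486 tilt [ 0. -0.] F [-0.1  0.3 -0. ] w 0.0007 gf 0.0 q [-0.08 -0.11  2.08 -0.    1.17  0.  ]
```

```bash
python3 -m crank '[[1,0,0,0.001,0],[1,0,0,0.0015,0],[1,0,0,0.002,0],[1,0,0,0.0025,0],[1,0,0,0.003,0],[1,0,0,0.003,0],[1,0,0,0.003,0],[1,0,0,0.003,0]]' |grep force; python3 go.py
```

```text
wrist_force: [-0.3, 0.4, 0.0]
grasp_force: 0.0
t 7.05 p [0.5018 0.0126 0.086 ] psi 1.486 tilt [0. 0.] F [-0.3  0.4  0. ] w 0.0004 gf 0.0 q [-0.08 -0.1   2.08  0.    1.16  0.  ]
```

```bash
python3 -m crank '[[1,0,0,0.0005,0],[1,0,0,0.001,0],[1,0,0,0.0015,0],[1,0,0,0.002,0],[1,0,0,0.0025,0],[1,0,0,0.003,0],[1,0,0,0.003,0],[1,0,0,0.003,0]]' |grep force; python3 go.py
```

```text
wrist_force: [-1.5, -0.3, -0.6]
grasp_force: 0.0
t 7.72 p [0.5017 0.0126 0.0829] psi 1.486 tilt [-0.  0.] F [-1.5 -0.3 -0.6] w 0.0004 gf 0.0 q [-0.08 -0.1   2.08  0.    1.16  0.  ]
```

```bash
python3 -m crank '[[1,0,0,0.0005,0],[1,0,0,0.001,0],[1,0,0,0.0015,0],[1,0,0,0.002,0],[1,0,0,0.0025,0],[1,0,0,0.003,0],[1,0,0,0.003,0],[1,0,0,0.003,0]]' |grep force; python3 go.py; python3 - <<'E'
from fit import *
p=cams.grab_frame("scene");t=cams.grab_frame("top")
a=cv2.resize(p["frame"][140:260,240:390,::-1],(400,320),interpolation=cv2.INTER_CUBIC);b=cv2.resize(t["frame"][160:280,245:395,::-1],(400,320),interpolation=cv2.INTER_CUBIC)
cv2.imwrite("pics/s2.png",np.hstack([a,b]))
E
```

```text
wrist_force: [0.4, -0.8, 0.3]
grasp_force: 0.0
t 8.38 p [0.5017 0.0126 0.0799] psi 1.486 tilt [-0.  0.] F [ 0.4 -0.8  0.3] w 0.0004 gf 0.0 q [-0.08 -0.1   2.09  0.    1.15  0.  ]
```

View pics/s2.png

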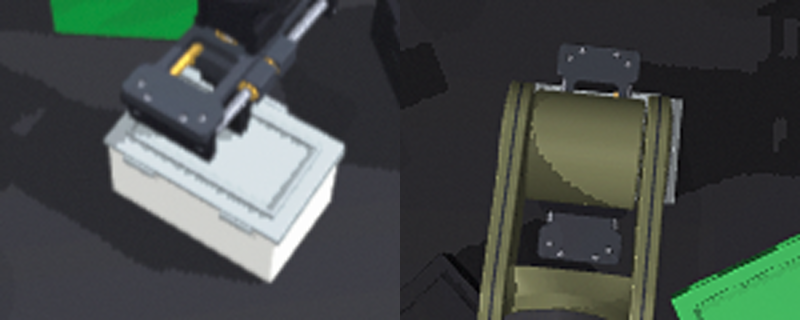

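```bash
python3 -m crank '[[1,0,0,0.0005,0],[1,0,0,0.001,0],[1,0,0,0.0015,0],[1,0,0,0.002,0],[1,0,0,0.0025,0],[1,0,0,0.003,0],[1,0,0,0.0035,0],[1,0,0,0.004,0]]' |grep force; python3 go.py
```

```text
wrist_force: [-0.7, 0.6, 0.5]
grasp_force: 0.0
t 9.15 p [0.5018 0.0126 0.0759] psi 1.486 tilt [-0. -0.] F [-0.7  0.6  0.5] w 0.0002 gf 0.0 q [-0.08 -0.09  2.09 -0.    1.14  0.  ]
```

```bash
python3 - <<'E'
from fit import *
p=cams.grab_frame("scene")
print("ray z.08",ray(p,(326,196),.08))
print("tcp,tip px",proj(p,np.array([[.5018,.0126,.0759],[.5018,.0126,.068]])).round(1))
# lid corners guess
q=[.513,.012,-.075,0,0.0]
for x0 in(-.049,.049): print([tuple(proj(p,world(q,np.array([[x0,y,.08]])))[0].round(1)) for y in(-.08,.08)])
X=p["frame"][140:260,240:390,::-1].copy()
X=cv2.resize(X,(780,600),interpolation=cv2.INTER_CUBIC)
def d(u): return tuple(int(v) for v in (np.array(u)-[240,140])*[5.2,5])
cs=[proj(p,world(q,np.array([[x,y,.08]])))[0] for x,y in((-.049,-.08),(.049,-.08),(.049,.08),(-.049,.08))]
for i in range(4): cv2.line(X,d(cs[i]),d(cs[i-1]),(0,0,255),1)
cv2.circle(X,d(proj(p,np.array([[.5018,.0126,.068]]))[0]),4,(0,255,255),-1)
cv2.imwrite("pics/s3.png",X)
E
```

```text
ray z.08 [0.5136408  0.01946566 0.08      ]
tcp,tip px [[325.8 191.7]
 [325.7 193.8]]
[(np.float64(304.9), np.float64(161.6)), (np.float64(368.4), np.float64(196.4))]
[(np.float64(277.8), np.float64(192.2)), (np.float64(343.1), np.float64(230.4))]
```

View pics/s3.png

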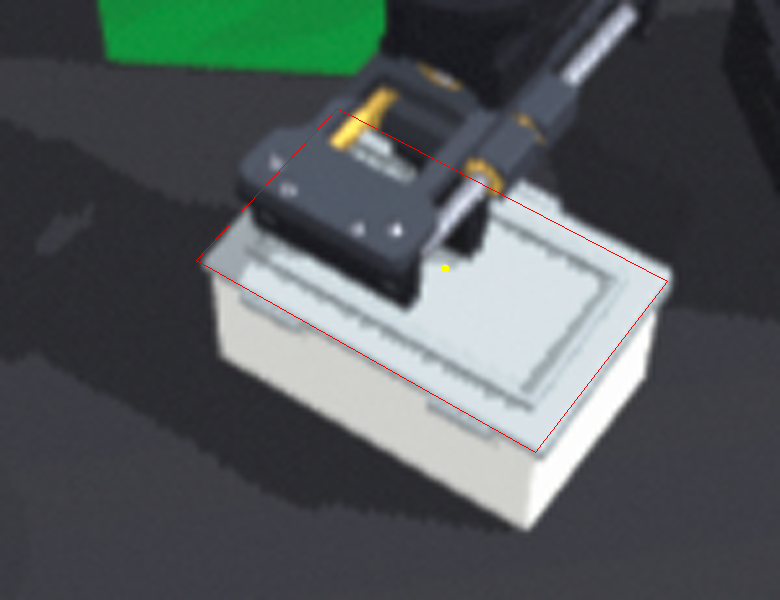

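The lid is level to within what I can see, and the fingertips (crop ~468,260) are very close to its face. I'll keep easing down until I feel contact.

```bash
python3 -m crank '[[1,0,0,0.0005,0],[1,0,0,0.001,0],[1,0,0,0.0015,0],[1,0,0,0.002,0],[1,0,0,0.0025,0],[1,0,0,0.003,0],[1,0,0,0.0035,0],[1,0,0,0.004,0]]' |grep force; python3 go.py
```

```text
wrist_force: [0.0, -0.4, 0.8]
grasp_force: 0.3
t 9.87 p [0.5018 0.0126 0.072 ] psi 1.486 tilt [-0.  0.] F [ 0.  -0.4  0.8] w 0.0005 gf 0.3 q [-0.08 -0.09  2.09  0.    1.14  0.  ]
```

```bash
python3 -m crank '[[1,0,0,0.0005,0],[1,0,0,0.001,0],[1,0,0,0.0015,0],[1,0,0,0.002,0],[1,0,0,0.0025,0],[1,0,0,0.003,0],[1,0,0,0.003,0],[1,0,0,0.003,0]]' |grep force; python3 go.py;python3 - <<'E'
from fit import *
t=cams.grab_frame("scene")
for k in("lid","lid_seat","lid_edge","big_box"): print(k,[(np.round(d["rect"]),round(d["p"],2)) for d in cams.look_for(t,k)])
E
```

```text
wrist_force: [-0.4, 0.7, 0.3]
grasp_force: 0.0
t 10.53 p [0.5018 0.0126 0.0689] psi 1.486 tilt [ 0. -0.] F [-0.4  0.7  0.3] w 0.0010 gf 0.0 q [-0.08 -0.08  2.09 -0.    1.13  0.  ]
lid [(array([256.,  99., 307., 135.]), 0.93), (array([384., 124., 447., 189.]), 0.85), (array([282., 169., 368., 234.]), 0.71), (array([397., 260., 454., 295.]), 0.33)]
lid_seat [(array([280., 171., 369., 229.]), 0.8), (array([383., 127., 446., 194.]), 0.69), (array([254., 103., 309., 138.]), 0.63), (array([316., 315., 366., 382.]), 0.49), (array([158., 135., 219., 180.]), 0.37)]
lid_edge [(array([278., 167., 373., 235.]), 0.85), (array([255., 101., 309., 141.]), 0.73), (array([380., 127., 447., 188.]), 0.62)]
big_box [(array([380., 126., 447., 202.]), 0.73), (array([255., 103., 314., 153.]), 0.6)]
```

```bash
python3 - <<'E'
from fit import *
p=cams.grab_frame("scene");s=ctrl.read_state();e=s["ee_pos"]
x0,y0=285,150;X=cv2.resize(p["frame"][y0:y0+75,x0:x0+100,::-1],(800,600),interpolation=cv2.INTER_CUBIC)
for dz,c in((.0,(0,0,255)),(.008,(0,255,255)),(-.07,(255,0,255))):
    u=(proj(p,np.array([[e[0],e[1],e[2]-dz]]))[0]-[x0,y0])*8;cv2.circle(X,tuple(int(v) for v in u),5,c,-1)
# lid rim inner corners for shut lid, open 0.15, 0.3 
for a,c in((0,(0,255,0)),(.2,(255,128,0))):
    q=[.513,.012,-.075,0,a];L=lidparts(a)[2];u=((proj(p,world(q,L))-[x0,y0])*8).astype(int)
    for i in range(8):
        for b in(1,2,4):
            if not i&b: cv2.line(X,tuple(map(int,u[i])),tuple(map(int,u[i|b])),c,1)
cv2.imwrite("pics/s4.png",X)
E
```

```text
(no output)
```

View pics/s4.png

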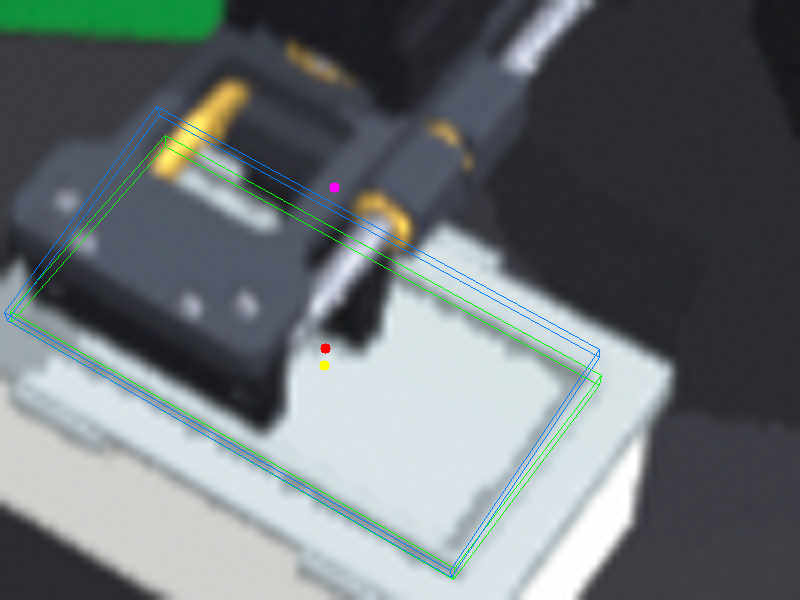

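```bash
python3 -m crank '[[1,0,0,0.0005,0],[1,0,0,0.001,0],[1,0,0,0.0015,0],[1,0,0,0.002,0],[1,0,0,0.0025,0],[1,0,0,0.003,0],[1,0,0,0.0035,0],[1,0,0,0.004,0]]' |grep force; python3 go.py
```

```text
wrist_force: [-9.1, 0.0, 17.5]
grasp_force: 8.7
t 11.50 p [0.5018 0.0126 0.0674] psi 1.486 tilt [-0.001 -0.   ] F [-9.1  0.  17.5] w 0.0002 gf 8.7 q [-0.08 -0.08  2.09 -0.    1.13  0.  ]
```

```bash
python3 -m crank '[[1,0,0,-0.003,0],[1,0,0,-0.008,0],[1,0,0,-0.015,0],[1,0,0,-0.025,0],[1,0,0,-0.04,0],[1,0,0,-0.06,0],[1,0,0,-0.08,0],[1,0,0,-0.1,0]]' |grep force; python3 -m crank '[[1,0,0,-0.03,0],[1,0,0,-0.06,0],[1,0.03,-0.02,-0.09,0],[1,0.065,-0.04,-0.1,0],[1,0.1,-0.06,-0.1,0],[1,0.135,-0.08,-0.1,0],[1,0.15,-0.09,-0.1,0],[1,0.15,-0.09,-0.1,0]]' |grep force;python3 go.py; python3 - <<'E'
from fit import *
ps,pt=cams.grab_frame("scene"),cams.grab_frame("top");e=ctrl.read_state()["ee_pos"]
tl=[]
for p in(ps,pt):
    u=proj(p,np.array([e,e-np.array([0,0,.008]),e+[0,0,.07]]));
    x0,y0=[int(v) for v in (proj(p,np.array([[.48,.07,.15]]))[0]-[70,75])]
    X=cv2.resize(p["frame"][y0:y0+200,x0:x0+133,::-1],(400,600),interpolation=cv2.INTER_CUBIC)
    for v,c in zip(u,((0,0,255),(0,255,255),(255,0,255))): cv2.circle(X,tuple(int(w) for w in (v-[x0,y0])*3),3,c,-1)
    q=[.513,.012,-.075,0,0]
    for L in big(q):
        w=((proj(p,world(q,L))-[x0,y0])*3).astype(int)
        for i in range(8):
            for b in(1,2,4):
                if not i&b: cv2.line(X,tuple(map(int,w[i])),tuple(map(int,w[i|b])),(0,255,0),1)
    tl.append(X)
cv2.imwrite("pics/s5.png",np.hstack(tl))
E
```

```text
wrist_force: [0.2, 0.9, -0.5]
grasp_force: 0.0
wrist_force: [0.4, -1.0, 0.6]
grasp_force: 0.0
t 12.83 p [0.4233 0.1725 0.2661] psi 1.491 tilt [0.001 0.002] F [ 0.4 -1.   0.6] w 0.0005 gf 0.0 q [ 0.27 -0.35  1.98  0.    1.51  0.35]
```

View pics/s5.png

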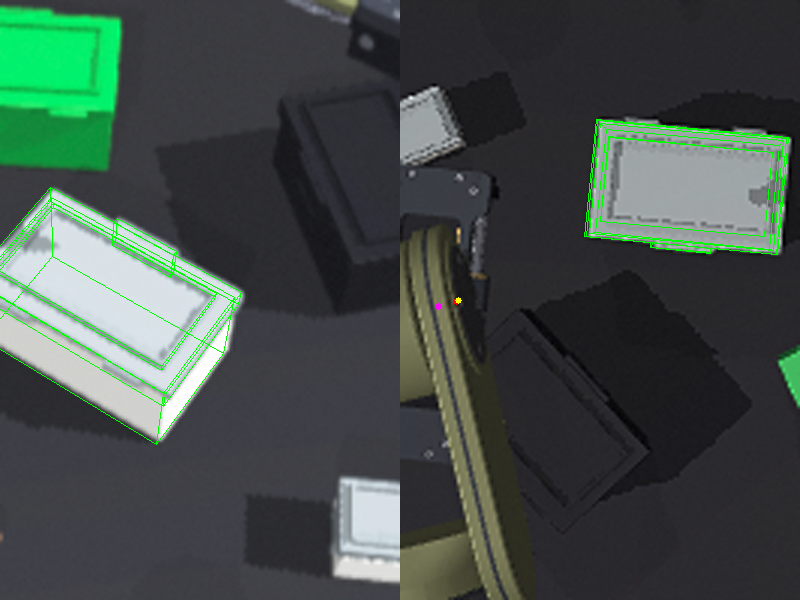

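The lid is shut (model outline matches in both views, and the box has not moved). Now I'll re-fit the shut big box and go to the medium one.

```bash
cat > m3.py <<'E'
from fit import *
ps,pt=cams.grab_frame("scene"),cams.grab_frame("top")
q0=[.513,.012,-.075,0,0]
def rc(p):
    u=np.vstack([proj(p,world(q0,X)) for X in big(q0)]);return [*u.min(0),*u.max(0)]
V=[(pt,*mask(pt,rc(pt),m=6)),(ps,*mask(ps,rc(ps),m=6))]
for v,fr in((V,[0,1,2]),(V,[0,1,2,3]),(V[:1],[0,1,2]),(V[1:],[0,1,2])): print(*[np.round(a,4) for a in fit(v,big,q0,fr)])
for n,f,rt,rs,q0 in(("med",MED,[421,175,475,225],[159,136,223,179],[.5517,-.3195,.698,0,0]),):
    print(n,cams.look_for(pt,"medium_box")[0]["rect"])
E
python3 m3.py; python3 go.py .552,-.3195,.2,2.268
```

```text
[ 0.5138  0.0116 -0.0797  0.      0.    ] [0.0263 0.0667]
[ 0.5142  0.0124 -0.0749  0.007   0.    ] [0.0278 0.0271]
[ 0.5143  0.0116 -0.0728  0.      0.    ] [0.0202]
[ 0.5105  0.0127 -0.0748  0.      0.    ] [0.0296]
med [420.0, 175.5, 475.3, 228.4]
t 13.08 p [0.4253 0.1688 0.265 ] psi 1.484 tilt [ 0. -0.] F [-0.2 -0.2  0.8] w 0.0003 gf 0.0 q [ 0.26 -0.35  1.98 -0.    1.51  0.35]
.552,-.3195,.2,2.268 -> [-0.4755  0.1684  0.0652] turn -0.784 rows 12.2
```

```bash
python3 -m crank '[[-1,-0.03,0.01,0,-0.06],[-1,-0.07,0.025,0,-0.16],[-1,-0.11,0.04,0,-0.26],[-1,-0.145,0.052,0,-0.36],[-1,-0.18,0.064,0,-0.46],[-1,-0.215,0.077,0,-0.56],[-1,-0.25,0.09,0,-0.66],[-1,-0.285,0.1,0,-0.72]]' >/dev/null; python3 go.py .5517,-.319,.2,2.268
```

```text
t 13.75 p [ 0.5004 -0.1264  0.2648] psi 2.207 tilt [ 0. -0.] F [ 0.1 -0.1  0.2] w 0.0486 gf 0.0 q [-0.35 -0.21  1.87 -0.    1.48 -0.99]
.5517,-.319,.2,2.268 -> [-0.1854 -0.0732  0.0648] turn -0.061 rows 5.0
```

```bash
python3 -m crank '[[-1,0,0,0,0],[-1,0,0,0,0],[-1,0,0,0,0],[-1,0,0,0,0],[-1,0,0,0,0],[-1,0,0,0,0],[-1,0,0,0,0],[-1,0,0,0,0]]' >/dev/null; python3 go.py .5517,-.319,.16,2.268
```

```text
t 14.42 p [ 0.5003 -0.1221  0.2651] psi 2.207 tilt [ 0. -0.] F [-0.6 -0.3  0.1] w 0.0946 gf 0.0 q [-0.34 -0.21  1.87 -0.    1.48 -0.98]
.5517,-.319,.16,2.268 -> [-0.1889 -0.0756  0.1052] turn -0.061 rows 5.5
```

```bash
python3 -m crank '[[-1,-0.035,-0.014,0.02,-0.03],[-1,-0.07,-0.028,0.04,-0.061],[-1,-0.105,-0.042,0.06,-0.061],[-1,-0.14,-0.056,0.08,-0.061],[-1,-0.17,-0.068,0.1,-0.061],[-1,-0.189,-0.0756,0.105,-0.061],[-1,-0.189,-0.0756,0.105,-0.061],[-1,-0.189,-0.0756,0.105,-0.061]]' >/dev/null; python3 go.py .5517,-.319,.035,2.268
```

```text
t 15.08 p [ 0.5512 -0.3201  0.1589] psi 2.266 tilt [-0.001  0.001] F [-0.2  0.  -0.2] w 0.0954 gf 0.0 q [-0.61  0.13  1.72  0.    1.3  -1.31]
.5517,-.319,.035,2.268 -> [0.0003 0.0011 0.1239] turn -0.002 rows 3.0
```

```bash
python3 -m crank '[[-1,0,0.001,0.025,0],[-1,0,0.001,0.055,0],[-1,0,0.001,0.08,0],[-1,0,0.001,0.1,0],[-1,0,0.001,0.112,0],[-1,0,0.001,0.12,0],[-1,0,0.001,0.124,0],[-1,0,0.001,0.124,0]]' |grep force; python3 go.py;  python3 -m crank '[[1,0,0,0,0],[1,0,0,0,0],[1,0,0,0,0],[1,0,0,0,0],[1,0,0,0,0],[1,0,0,0,0],[1,0,0,0,0],[1,0,0,0,0]]' 25|grep force; python3 go.py
```

```text
wrist_force: [0.6, -0.2, -0.4]
grasp_force: 0.0
t 15.75 p [ 0.5526 -0.3188  0.0363] psi 2.267 tilt [ 0. -0.] F [ 0.6 -0.2 -0.4] w 0.0952 gf 0.0 q [-0.61  0.25  1.8   0.    1.09 -1.3 ]
wrist_force: [-2.8, -2.4, 4.1]
grasp_force: 25.0
t 16.42 p [ 0.5522 -0.3198  0.0366] psi 2.267 tilt [-0.    -0.001] F [-2.8 -2.4  4.1] w 0.0638 gf 25.0 q [-0.61  0.25  1.8  -0.    1.09 -1.3 ]
```

```bash
python3 -m crank '[[1,0,0,0,0],[1,0,0,0,0],[1,0,0,-0.005,0],[1,0,0,-0.015,0],[1,0,0,-0.03,0],[1,0,0,-0.05,0],[1,0,0,-0.075,0],[1,0,0,-0.1,0]]' 35|grep force;  python3 -m crank '[[1,0,0,-0.02,0],[1,0,0,-0.035,0],[1,0,0,-0.045,0],[1,0,0,-0.05,0],[1,0,0,-0.05,0],[1,0,0,-0.05,0],[1,0,0,-0.05,0],[1,0,0,-0.05,0]]'|grep force; python3 go.py .5142,.0122,.19,1.496
```

```text
wrist_force: [0.9, 0.0, -4.2]
grasp_force: 35.0
wrist_force: [-0.2, -0.1, -3.5]
grasp_force: 35.0
t 17.75 p [ 0.5515 -0.3186  0.184 ] psi 2.267 tilt [-0.002  0.002] F [-0.2 -0.1 -3.5] w 0.0640 gf 35.0 q [-0.61  0.11  1.7   0.    1.34 -1.3 ]
.5142,.0122,.19,1.496 -> [ 0.2778  0.1834 -0.0053] turn 0.771 rows 8.0
```

```bash
python3 -m crank '[[1,0.01,0.007,0,0.03],[1,0.03,0.02,-0.003,0.08],[1,0.055,0.037,-0.006,0.15],[1,0.085,0.056,-0.006,0.23],[1,0.115,0.076,-0.006,0.32],[1,0.145,0.096,-0.006,0.41],[1,0.17,0.112,-0.006,0.48],[1,0.19,0.126,-0.006,0.53]]' |grep force; python3 go.py .5142,.0122,.19,1.496
```

```text
wrist_force: [0.5, -0.4, -2.9]
grasp_force: 35.0
t 18.42 p [ 0.526  -0.0902  0.1909] psi 1.734 tilt [-0.002  0.001] F [ 0.5 -0.4 -2.9] w 0.0637 gf 35.0 q [-0.27 -0.13  1.92  0.    1.35 -0.43]
.5142,.0122,.19,1.496 -> [0.103  0.005  0.0011] turn 0.238 rows 2.5
```

```bash
python3 -m crank '[[1,0.02,0.001,0,0.05],[1,0.045,0.002,0,0.1],[1,0.07,0.003,0,0.15],[1,0.09,0.004,0,0.2],[1,0.1,0.005,0,0.23],[1,0.103,0.005,0,0.238],[1,0.103,0.005,0,0.238],[1,0.103,0.005,0,0.238]]' |grep force; python3 go.py .5142,.0122,.19,1.496
python3 - <<'E'
from fit import *
p=cams.grab_frame("scene");pt=cams.grab_frame("top")
print([(d["rect"],d["p"]) for d in cams.look_for(p,"medium_box")][:2],[(d["rect"],d["p"]) for d in cams.look_for(pt,"medium_box")][:2])
np.savez("f.npz",s=p["frame"],t=pt["frame"])
cv2.imwrite("pics/h1.png",np.hstack([cv2.resize(f["frame"][y:y+150,x:x+100,::-1],(400,600),interpolation=cv2.INTER_CUBIC) for f,x,y in((p,280,110),(pt,270,150))]))
E
```

```text
wrist_force: [-0.3, -0.4, -3.8]
grasp_force: 35.0
t 19.08 p [0.5149 0.0095 0.1915] psi 1.499 tilt [-0.001 -0.   ] F [-0.3 -0.4 -3.8] w 0.0633 gf 35.0 q [-0.09 -0.17  1.96 -0.    1.36 -0.01]
.5142,.0122,.19,1.496 -> [ 0.0027 -0.0009  0.0015] turn 0.003 rows 0.1
[([289.3, 141.8, 363.9, 198.2], 0.67)] []
```

View pics/h1.png

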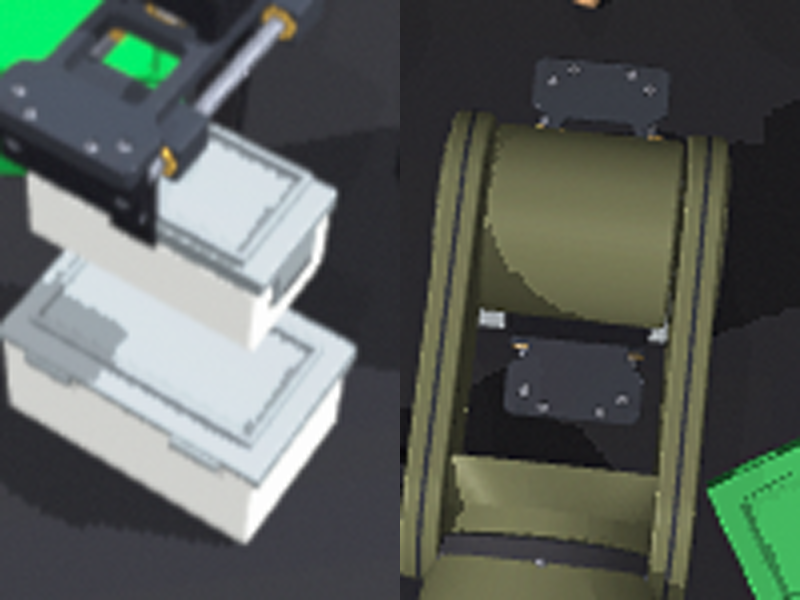

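```bash
python3 - <<'E'
from fit import *
p=cams.grab_frame("scene")
B=lambda X:proj(p,world([.5142,.0122,-.075,0,0],np.array(X))).round(1).tolist()
M=lambda X:proj(p,world([.5149,.0105,-.072,.155,0],np.array(X))).round(1).tolist()
print("big lid(-x+y)top",B([[-.049,.08,.08]]),"(+x+y)top",B([[.049,.08,.08]]),"base",B([[.046,.077,0]]))
print("med lid(-x+y)top",M([[-.032,.065,.06]]),"(+x+y)top",M([[.032,.065,.06]]),"bottom",M([[.028,.061,0],[.032,.065,.006]]))
# masked silhouette fit, ignoring everything left of the gripper: use columns > 325 above lid
k=p["frame"].max(2)
g=cv2.Canny(p["frame"],60,120)
def edge(row,c0,c1): # rightmost bright pixel subpixel
    r=p["frame"][row].max(1).astype(float);out=[]
    for c in range(c1,c0,-1):
        if r[c-1]>95>=r[c]: return round(c-1+(r[c-1]-95)/(r[c-1]-r[c])+0,2)
for z0,q,parts in((0,[.5149,.0105,-.072,.155,0],MED),(0,[.5142,.0122,-.075,0,0],big)):
    u=[proj(p,world(q,X)) for X in parts(q)]
    rows=range(158,182,3) if parts is MED else range(200,240,5)
    for r in rows:
        xs=[]
        for h in u:
            h=cv2.convexHull(h.astype(np.float32))[:,0]
            for a,b in zip(h,np.roll(h,-1,0)):
                if (a[1]-r)*(b[1]-r)<0: xs.append(a[0]+(b[0]-a[0])*(r-a[1])/(b[1]-a[1]))
        print(r,"model %.2f"%max(xs) if xs else None,"image",edge(r,330,380))
E
```

```text
big lid(-x+y)top [[368.2, 196.8]] (+x+y)top [[342.9, 230.9]] base [[340.0, 247.7]]
med lid(-x+y)top [[363.7, 157.3]] (+x+y)top [[344.8, 181.1]] bottom [[341.9, 197.7], [342.8, 198.4]]
158 model 363.58 image 363.98
161 model 363.08 image 362.9
164 model 362.59 image 361.89
167 model 362.09 image 361.58
170 model 361.60 image 361.08
173 model 361.10 image 360.61
176 model 360.16 image 359.17
179 model 357.83 image 357.52
200 model 367.56 image 367.99
205 model 364.66 image 365.86
210 model 363.68 image 364.92
215 model 362.69 image 364.0
220 model 360.21 image 360.57
225 model 356.56 image 356.96
230 model 352.92 image 353.22
235 model 349.27 image 349.76
```

```bash
python3 -m crank '[[1,0.001,-0.0003,0.01,0.002],[1,0.003,-0.0005,0.022,0.003],[1,0.003,-0.0005,0.034,0.003],[1,0.003,-0.0005,0.045,0.003],[1,0.003,-0.0005,0.054,0.003],[1,0.003,-0.0005,0.06,0.003],[1,0.003,-0.0005,0.064,0.003],[1,0.003,-0.0005,0.064,0.003]]' |grep force; python3 go.py; python3 -m crank '[[1,0,0,0.001,0],[1,0,0,0.002,0],[1,0,0,0.003,0],[1,0,0,0.004,0],[1,0,0,0.005,0],[1,0,0,0.006,0],[1,0,0,0.006,0],[1,0,0,0.006,0]]' |grep wrist; python3 go.py .5137,.0125,.1166,1.496
```

```text
wrist_force: [-0.3, 0.4, -3.8]
grasp_force: 35.0
t 20.00 p [0.5141 0.013  0.1266] psi 1.496 tilt [-0.002  0.   ] F [-0.3  0.4 -3.8] w 0.0643 gf 35.0 q [-0.08 -0.12  2.02 -0.    1.24 -0.  ]
wrist_force: [0.8, -0.1, -4.1]
t 20.67 p [0.5147 0.0129 0.1219] psi 1.496 tilt [-0.  0.] F [ 0.8 -0.1 -4.1] w 0.0637 gf 35.0 q [-0.08 -0.11  2.03  0.    1.23 -0.  ]
.5137,.0125,.1166,1.496 -> [-0.0005 -0.001   0.0053] turn -0.000 rows 0.1
```

```bash
python3 -m crank '[[1,0,0,0.0005,0],[1,0,0,0.001,0],[1,0,0,0.0015,0],[1,0,0,0.002,0],[1,0,0,0.0025,0],[1,0,0,0.003,0],[1,0,0,0.003,0],[1,0,0,0.003,0]]' |grep wrist; python3 go.py
```

```text
wrist_force: [0.3, -0.0, -3.3]
t 21.33 p [0.5148 0.0129 0.1189] psi 1.496 tilt [-0. -0.] F [ 0.3 -0.  -3.3] w 0.0637 gf 35.0 q [-0.08 -0.11  2.03 -0.    1.22 -0.  ]
```

```bash
python3 -m crank '[[1,0,0,0.0005,0],[1,0,0,0.001,0],[1,0,0,0.0015,0],[1,0,0,0.002,0],[1,0,0,0.0025,0],[1,0,0,0.0025,0],[1,0,0,0.0025,0],[1,0,0,0.0025,0]]' |grep wrist; python3 go.py
```

```text
wrist_force: [-0.1, 0.3, -2.7]
t 22.00 p [0.5148 0.0129 0.1166] psi 1.496 tilt [0. 0.] F [-0.1  0.3 -2.7] w 0.0636 gf 35.0 q [-0.08 -0.11  2.03  0.    1.22 -0.  ]
```

```bash
python3 -m crank '[[1,0,0,0.0003,0],[1,0,0,0.0006,0],[1,0,0,0.0009,0],[1,0,0,0.0012,0],[1,0,0,0.0012,0],[1,0,0,0.0012,0],[1,0,0,0.0012,0],[1,0,0,0.0012,0]]' |grep wrist; python3 go.py
```

```text
wrist_force: [-4.4, 0.1, 5.9]
t 22.67 p [0.5149 0.0129 0.1165] psi 1.496 tilt [-0. -0.] F [-4.4  0.1  5.9] w 0.0638 gf 35.0 q [-0.08 -0.11  2.03 -0.    1.22 -0.  ]
```

The medium box has landed at exactly the expected height (TCP 0.1165 = 0.0366 + 0.080), so its foot is inside the rim. Release and retreat.

```bash
python3 -m crank '[[0.2,0,0,-0.001,0],[0,0,0,-0.001,0],[-0.5,0,0,-0.001,0],[-1,0,0,-0.001,0],[-1,0,0,-0.001,0],[-1,0,0,-0.001,0],[-1,0,0,-0.001,0],[-1,0,0,-0.001,0]]' |grep -E "wrist|width"; python3 -m crank '[[-1,0,0,-0.01,0],[-1,0,0,-0.03,0],[-1,0,0,-0.06,0],[-1,0,0,-0.09,0],[-1,0,0,-0.12,0],[-1,0,0,-0.13,0],[-1,0,0,-0.13,0],[-1,0,0,-0.13,0]]' |grep -E "wrist|width"; python3 go.py .5524,.2660,.2,1.994
```

```text
wrist_force: [-1.0, 0.1, -0.3]
grip_width: 0.0941
wrist_force: [-0.4, -0.2, -0.2]
grip_width: 0.0952
t 24.00 p [0.5148 0.0129 0.2463] psi 1.496 tilt [ 0.001 -0.   ] F [-0.4 -0.2 -0.2] w 0.0952 gf 0.0 q [-0.08 -0.2   1.89 -0.    1.45 -0.  ]
.5524,.2660,.2,1.994 -> [0.2552 0.0185 0.0463] turn -0.498 rows 6.2
```

```bash
python3 -m crank '[[-1,0.03,0.002,0,-0.06],[-1,0.065,0.005,0,-0.14],[-1,0.1,0.008,0,-0.22],[-1,0.14,0.011,0.01,-0.3],[-1,0.18,0.014,0.03,-0.38],[-1,0.22,0.017,0.05,-0.45],[-1,0.245,0.018,0.07,-0.498],[-1,0.255,0.0185,0.09,-0.498]]' >/dev/null; python3 -m crank '[[-1,0,0,0,0],[-1,0,0,0,0],[-1,0,0,0,0],[-1,0,0,0,0],[-1,0,0,0,0],[-1,0,0,0,0],[-1,0,0,0,0],[-1,0,0,0,0]]' >/dev/null; python3 go.py .5524,.2662,.028,1.994;  cat > m4.py <<'E'
from fit import *
ps,pt=cams.grab_frame("scene"),cams.grab_frame("top")
def run(n,f,q0,sx=20):
    def rc(p):
        u=np.vstack([proj(p,world(q0,X)) for X in f(q0)]);return [*u.min(0),*u.max(0)]
    V=[(pt,*mask(pt,rc(pt),m=5)),(ps,*mask(ps,rc(ps),m=5))]
    print(n,"both",*[np.round(a,4) for a in fit(V,f,q0,[0,1,2,3])]);print(n,"scene",*[np.round(a,4) for a in fit(V[1:],f,q0,[0,1,2])])
stack=lambda q:big(q)+[X+[0,0,.08] for X in MED(q)]
run("stack",stack,[.5142,.0125,-.075,0.005,0])
for n in("medium_box","small_box"):
  for p in(ps,pt): print(n,[(np.round(d["rect"]).tolist(),round(d["p"],2)) for d in cams.look_for(p,n)][:2])
cv2.imwrite("pics/st.png",np.hstack([cv2.resize(f["frame"][y:y+150,x:x+100,::-1],(400,600),interpolation=cv2.INTER_CUBIC) for f,x,y in((ps,280,110),(pt,270,120))]))
E
python3 m4.py
```

```text
t 25.33 p [0.5527 0.2655 0.157 ] psi 1.993 tilt [0.001 0.   ] F [0.8 0.3 0.2] w 0.0951 gf 0.0 q [ 0.36  0.07  1.78  0.    1.29 -0.06]
.5524,.2662,.028,1.994 -> [ 8.00e-04 -1.00e-04  1.29e-01] turn -0.001 rows 3.1
stack both [ 0.514   0.012  -0.0728  0.0041  0.    ] [0.0238 0.1175]
stack scene [ 0.5139  0.0146 -0.0791  0.005   0.    ] [0.1016]
medium_box [([291.0, 154.0, 359.0, 220.0], 0.65)]
medium_box [([290.0, 199.0, 343.0, 230.0], 0.9), ([346.0, 90.0, 395.0, 144.0], 0.62)]
small_box [([398.0, 262.0, 454.0, 295.0], 0.79)]
small_box [([214.0, 183.0, 239.0, 209.0], 0.87)]
```

View pics/st.png

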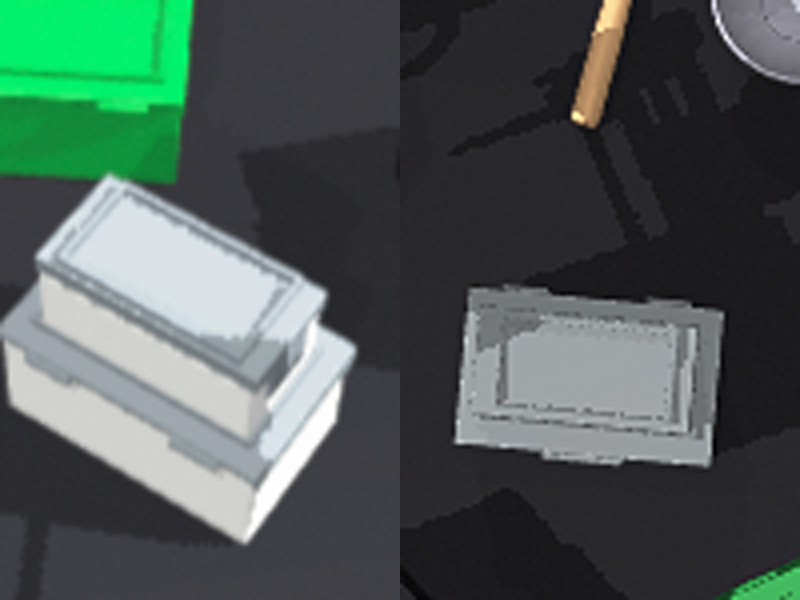

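The picture shows the medium box sitting squarely in the rim of the shut lid (scene crop, roughly (40,180) to (325,440)). Now the small box.

```bash
python3 -m crank '[[-1,0.0008,0,0.025,0],[-1,0.0008,0,0.055,0],[-1,0.0008,0,0.085,0],[-1,0.0008,0,0.105,0],[-1,0.0008,0,0.118,0],[-1,0.0008,0,0.125,0],[-1,0.0008,0,0.129,0],[-1,0.0008,0,0.129,0]]' |grep force; python3 go.py;  python3 -m crank '[[1,0,0,0,0],[1,0,0,0,0],[1,0,0,0,0],[1,0,0,0,0],[1,0,0,0,0],[1,0,0,0,0],[1,0,0,0,0],[1,0,0,0,0]]' 25|grep force; python3 go.py
```

```text
wrist_force: [0.0, -0.5, 0.6]
grasp_force: 0.0
t 26.30 p [0.5523 0.2667 0.0273] psi 1.994 tilt [0. 0.] F [ 0.  -0.5  0.6] w 0.0950 gf 0.0 q [ 0.36  0.21  1.86 -0.    1.07 -0.06]
wrist_force: [-1.7, -0.2, 1.7]
grasp_force: 25.0
t 26.97 p [0.5517 0.2664 0.0274] psi 1.994 tilt [-0.001 -0.   ] F [-1.7 -0.2  1.7] w 0.0513 gf 25.0 q [ 0.36  0.21  1.87 -0.    1.07 -0.06]
```

```bash
python3 -m crank '[[1,0,0,0,0],[1,0,0,-0.005,0],[1,0,0,-0.015,0],[1,0,0,-0.035,0],[1,0,0,-0.065,0],[1,0,0,-0.1,0],[1,0,0,-0.14,0],[1,0,0,-0.175,0]]' |grep force;  python3 -m crank '[[1,0,0,-0.02,0],[1,0,0,-0.03,0],[1,0,0,-0.03,0],[1,0,0,-0.03,0],[1,0,0,-0.03,0],[1,0,0,-0.03,0],[1,0,0,-0.03,0],[1,0,0,-0.03,0]]'|grep force; python3 go.py .5148,.0133,.215,1.496
```

```text
wrist_force: [1.2, 1.4, -2.3]
grasp_force: 25.0
wrist_force: [0.4, 0.7, -2.1]
grasp_force: 25.0
t 28.30 p [0.5514 0.2663 0.2305] psi 1.994 tilt [-0.003 -0.001] F [ 0.4  0.7 -2.1] w 0.0520 gf 25.0 q [ 0.36  0.03  1.7   0.    1.41 -0.06]
.5148,.0133,.215,1.496 -> [-0.2157 -0.1372  0.0159] turn 0.498 rows 6.1
```

```bash
python3 -m crank '[[1,-0.012,-0.008,0,0.03],[1,-0.035,-0.022,0,0.08],[1,-0.065,-0.041,0,0.15],[1,-0.1,-0.064,0,0.23],[1,-0.135,-0.086,0,0.31],[1,-0.17,-0.108,0,0.4],[1,-0.2,-0.127,0.005,0.46],[1,-0.2157,-0.1372,0.01,0.498]]' |grep force;  python3 -m crank '[[1,0,0,0,0],[1,0,0,0,0],[1,0,0,0,0],[1,0,0,0,0],[1,0,0,0,0],[1,0,0,0,0],[1,0,0,0,0],[1,0,0,0,0]]'|grep force; python3 go.py .5148,.0133,.177,1.496
cat > m5.py <<'E'
from fit import *
import sys
e=ctrl.read_state()["ee_pos"];p=cams.grab_frame("scene")
def edge(row,c0,c1):
    r=p["frame"][row].max(1).astype(float)
    for c in range(c1,c0,-1):
        if r[c-1]>95>=r[c]: return c-1+(r[c-1]-95)/(r[c-1]-r[c])
dz=float(e[2]-.0274)
for n,q,f in(("small",[e[0],e[1],-.075,dz,0],SML),("med",[.5148,.0129,-.075,.08,0],MED),("big",[.5142,.0124,-.075,0,0],big)):
    u=np.vstack([proj(p,world(q,X)) for X in f(q)]);h=cv2.convexHull(u.astype(np.float32))[:,0];i=h[:,0].argmax()
    print(n,"rightmost",h[i].round(1),end=" ")
    for r in range(int(h[i,1])+1,int(h[:,1].max())-2,3):
        xs=[a[0]+(b[0]-a[0])*(r-a[1])/(b[1]-a[1]) for a,b in zip(h,np.roll(h,-1,0)) if (a[1]-r)*(b[1]-r)<0]
        v=edge(r,int(max(xs))-10,int(max(xs))+10);print(r,None if v is None else round(v-max(xs),2),end="; ")
    print()
E
python3 m5.py
```

```text
wrist_force: [1.8, 0.2, -2.0]
grasp_force: 25.0
wrist_force: [-0.8, -0.9, -1.8]
grasp_force: 25.0
t 29.63 p [0.5155 0.014  0.2223] psi 1.497 tilt [0. 0.] F [-0.8 -0.9 -1.8] w 0.0519 gf 25.0 q [-0.08 -0.19  1.92  0.    1.41 -0.  ]
.5148,.0133,.177,1.496 -> [-0.0008 -0.0007  0.0453] turn 0.001 rows 1.1
small rightmost [357.9 146.7] 147 -0.82; 150 -0.91; 153 -1.78; 156 -1.58; 159 -1.55; 162 -2.57; 165 -2.2; 168 -3.72; 171 -2.34; 174 1.92; 177 None; 
med rightmost [360.8 182.3] 183 0.96; 186 0.7; 189 0.14; 192 3.5; 195 9.06; 198 None; 201 None; 204 None; 207 None; 210 None; 213 None; 216 None; 
big rightmost [368.3 196.9] 197 0.61; 200 0.31; 203 -0.33; 206 -0.13; 209 0.28; 212 0.7; 215 0.99; 218 0.18; 221 0.19; 224 0.33; 227 0.25; 230 0.24; 233 0.11; 236 0.3; 239 0.29; 242 0.31;
```

```bash
cat > m6.py <<'E'
from fit import *
ps,pt=cams.grab_frame("scene"),cams.grab_frame("top")
for p,n in((ps,"scene"),(pt,"top")): p["frame"]=cv2.imread(f"pics/{n}0.png")[:,:,::-1].copy()
def run(n,rt,rs,g,yaw,sx,sy,h):
  for th in(60,75,95):
    V=[(pt,*mask(pt,rt,th=th,m=8)),(ps,*mask(ps,rs,th=th,m=8))]
    def im(v,p,k,l,t):
        im=np.zeros_like(k)
        for X in closed(v[4],v[5],h,.6*v[4],.7*v[5])(0):
            u=(proj(p,world([v[0],v[1],v[2],v[3]],X))-[l,t]+.5)*S-.5;cv2.fillConvexPoly(im,cv2.convexHull(np.round(u*16).astype(np.int32)),1,shift=4)
        return (im!=k).sum()/k.sum()
    for name,W in(("both",V),("top",V[:1]),("scene",V[1:])):
        c=lambda v:sum(im(v,*w) for w in W)
        v=np.array([g[0],g[1],yaw,0,sx,sy])
        if name!="both": v[3]=.004
        for i in range(3):
            v=minimize(c,v,method="Nelder-Mead",options=dict(initial_simplex=np.vstack([v]+[v+d for d in np.diag(np.array([.006,.006,.08,.004 if name=="both" else 1e-9,.004,.004])/2**i)]),maxiter=600,xatol=1e-6,fatol=1e-5)).x
        d=v[:2]-g;print(n,th,name,v.round(4),"along %.4f across %.4f"%(-np.sin(v[2])*d[0]+np.cos(v[2])*d[1],np.cos(v[2])*d[0]+np.sin(v[2])*d[1]),"res %.3f"%c(v))
run("med",[421,175,475,225],[159,136,223,179],np.array([.5522,-.3198]),.697,.064,.13,.06)
run("sml",[200,181,240,213],[397,260,451,294],np.array([.5517,.2664]),.423,.052,.1,.048)
E
python3 m6.py
```

```text
med 60 both [ 0.5526 -0.3195  0.6972  0.0042  0.0649  0.1279] along -0.0000 across 0.0005 res 0.498
med 60 top [ 0.5529 -0.3198  0.6952  0.004   0.0647  0.1273] along -0.0005 across 0.0006 res 0.017
med 60 scene [ 0.5431 -0.3497  0.8133  0.004   0.2379  0.2039] along -0.0139 across -0.0279 res 0.090
med 75 both [ 0.5521 -0.3189  0.6954  0.0054  0.0638  0.1275] along 0.0007 across 0.0005 res 0.115
med 75 top [ 0.5529 -0.3202  0.6928  0.004   0.0634  0.1263] along -0.0008 across 0.0003 res 0.017
med 75 scene [ 0.5511 -0.3174  0.6965  0.004   0.0725  0.129 ] along 0.0025 across 0.0007 res 0.022
med 95 both [ 0.552  -0.319   0.6932  0.0047  0.0632  0.1262] along 0.0008 across 0.0003 res 0.105
med 95 top [ 0.5531 -0.3202  0.6962  0.004   0.0626  0.125 ] along -0.0009 across 0.0004 res 0.020
med 95 scene [ 0.5515 -0.3177  0.6951  0.004   0.0696  0.1275] along 0.0020 across 0.0008 res 0.020
sml 60 both [0.5527 0.265  0.4257 0.0033 0.053  0.0978] along -0.0017 across 0.0003 res 0.468
sml 60 top [0.5527 0.2646 0.4252 0.004  0.0525 0.0962] along -0.0021 across 0.0002 res 0.023
sml 60 scene [ 0.5423  0.2465 -1.2734  0.004   0.1921  0.1898] along -0.0148 across 0.0163 res 0.067
sml 75 both [0.5526 0.2648 0.4195 0.0061 0.0524 0.0964] along -0.0018 across 0.0001 res 0.118
sml 75 top [0.5527 0.2651 0.4238 0.004  0.0514 0.0946] along -0.0016 across 0.0004 res 0.019
sml 75 scene [0.5525 0.266  0.4206 0.004  0.057  0.0993] along -0.0007 across 0.0005 res 0.022
sml 95 both [0.5525 0.2656 0.4241 0.0053 0.0513 0.0947] along -0.0011 across 0.0004 res 0.102
sml 95 top [0.5527 0.2654 0.424  0.004  0.0502 0.0932] along -0.0013 across 0.0005 res 0.025
sml 95 scene [0.5524 0.2659 0.4215 0.004  0.0543 0.0971] along -0.0008 across 0.0005 res 0.022
```

```bash
python3 -m crank '[[1,0.001,-0.0003,0.006,0],[1,0.0018,-0.0006,0.015,0],[1,0.0018,-0.0006,0.024,0],[1,0.0018,-0.0006,0.032,0],[1,0.0018,-0.0006,0.039,0],[1,0.0018,-0.0006,0.043,0],[1,0.0018,-0.0006,0.045,0],[1,0.0018,-0.0006,0.045,0]]' |grep wrist; python3 go.py;python3 -m crank '[[1,0,0,0.001,0],[1,0,0,0.002,0],[1,0,0,0.003,0],[1,0,0,0.004,0],[1,0,0,0.005,0],[1,0,0,0.0055,0],[1,0,0,0.0055,0],[1,0,0,0.0055,0]]' |grep wrist; python3 go.py
```

```text
wrist_force: [0.4, 0.4, -2.5]
t 30.45 p [0.5147 0.0154 0.1765] psi 1.496 tilt [-0.001  0.   ] F [ 0.4  0.4 -2.5] w 0.0517 gf 25.0 q [-0.07 -0.16  1.97 -0.    1.33  0.  ]
wrist_force: [-0.2, -0.2, -1.9]
t 31.12 p [0.515  0.0154 0.1717] psi 1.496 tilt [-0. -0.] F [-0.2 -0.2 -1.9] w 0.0521 gf 25.0 q [-0.07 -0.16  1.98 -0.    1.32  0.  ]
```

```bash
python3 -m crank '[[1,0,0,0.0005,0],[1,0,0,0.001,0],[1,0,0,0.0015,0],[1,0,0,0.002,0],[1,0,0,0.0025,0],[1,0,0,0.0025,0],[1,0,0,0.0025,0],[1,0,0,0.0025,0]]' |grep wrist; python3 go.py
```

```text
wrist_force: [0.5, -0.5, -3.3]
t 31.78 p [0.515  0.0154 0.1693] psi 1.496 tilt [0. 0.] F [ 0.5 -0.5 -3.3] w 0.0517 gf 25.0 q [-0.07 -0.16  1.98  0.    1.32  0.  ]
```

```bash
python3 -m crank '[[1,0,0,0.0004,0],[1,0,0,0.0008,0],[1,0,0,0.0012,0],[1,0,0,0.0016,0],[1,0,0,0.002,0],[1,0,0,0.0022,0],[1,0,0,0.0022,0],[1,0,0,0.0022,0]]' |grep wrist; python3 go.py
```

```text
wrist_force: [-1.3, 0.4, -1.2]
t 32.45 p [0.515  0.0154 0.1673] psi 1.496 tilt [-0.  0.] F [-1.3  0.4 -1.2] w 0.0521 gf 25.0 q [-0.07 -0.15  1.98  0.    1.31  0.  ]
```

```bash
python3 -m crank '[[1,0,0,0.0003,0],[1,0,0,0.0006,0],[1,0,0,0.0006,0],[1,0,0,0.0006,0],[1,0,0,0.0006,0],[1,0,0,0.0006,0],[1,0,0,0.0006,0],[1,0,0,0.0006,0]]' |grep wrist; python3 go.py
```

```text
wrist_force: [-4.6, 0.0, 5.2]
t 33.12 p [0.515  0.0154 0.1672] psi 1.496 tilt [0. 0.] F [-4.6  0.   5.2] w 0.0515 gf 25.0 q [-0.07 -0.15  1.98  0.    1.31  0.  ]
```

It is seated at the expected height (0.1672 against 0.1674). Release, lift off and check.

```bash
python3 -m crank '[[0.3,0,0,-0.0006,0],[0,0,0,-0.0006,0],[-0.5,0,0,-0.0006,0],[-1,0,0,-0.0006,0],[-1,0,0,-0.0006,0],[-1,0,0,-0.0006,0],[-1,0,0,-0.0006,0],[-1,0,0,-0.0006,0]]' |grep -E "wrist|width"; python3 -m crank '[[-1,0,0,-0.01,0],[-1,0,0,-0.03,0],[-1,0,0,-0.06,0],[-1,0,0,-0.09,0],[-1,0,0,-0.12,0],[-1,0,0,-0.13,0],[-1,0,0,-0.13,0],[-1,0,0,-0.13,0]]' |grep -E "wrist|width";  python3 -m crank '[[-1,0.03,0,0,0],[-1,0.07,0,0,0],[-1,0.11,0,0,0],[-1,0.15,0,0,0],[-1,0.19,0,0,0],[-1,0.23,0,0,0],[-1,0.25,0,0,0],[-1,0.25,0,0,0]]' |grep -E "wrist|width"; python3 go.py
cat > m7.py <<'E'
from fit import *
ps,pt=cams.grab_frame("scene"),cams.grab_frame("top")
stack=lambda q:big(q)+[X+[0,0,.08] for X in MED(q)]+[X+[0,0,.14] for X in SML(q)]
q0=[.5142,.0135,-.075,0.005,0]
rc=lambda p:(lambda u:[*u.min(0),*u.max(0)])(np.vstack([proj(p,world(q0,X)) for X in stack(q0)]))
V=[(pt,*mask(pt,rc(pt),m=5)),(ps,*mask(ps,rc(ps),m=5))]
print(*[np.round(a,4) for a in fit(V,stack,q0,[0,1,2,3])])
print([np.round(a,4) for a in fit(V[1:],stack,q0,[0,1,2,4])])
for k in("mug","bowl","spoon","small_box","medium_box"):
    print(k,[[np.round(d["rect"]).tolist() for d in cams.look_for(p,k)][:1] for p in(ps,pt)])
for n,p in(("scene",ps),("top",pt)):   # what changed against the first picture
    a=cv2.imread(f"pics/{n}0.png")[:,:,::-1]
    R={"scene":{"mug":[316,316,366,380],"bowl":[169,239,229,298],"spoon":[206,273,289,350],"green":[256,106,330,157],"black":[379,127,448,203]},"top":{"mug":[235,95,266,145],"bowl":[346,93,395,144],"spoon":[316,79,341,152],"green":[347,242,422,309],"black":[233,253,301,328]}}[n]
    for k,(l,t,r,b) in R.items(): 
        s,_=cv2.phaseCorrelate(cv2.cvtColor(a[t:b,l:r].copy(),7).astype(np.float32),cv2.cvtColor(p["frame"][t:b,l:r].copy(),7).astype(np.float32));print(n,k,"shift px",np.round(s,2))
E
python3 m7.py
```

```text
wrist_force: [0.3, -0.2, -0.2]
grip_width: 0.0865
wrist_force: [-0.5, 0.4, -1.5]
grip_width: 0.0951
wrist_force: [-0.9, 0.4, 0.1]
grip_width: 0.0952
t 35.12 p [0.5321 0.2679 0.2931] psi 1.500 tilt [-0.006 -0.001] F [-0.9  0.4  0.1] w 0.0952 gf 0.0 q [ 0.38 -0.03  1.66  0.    1.52  0.45]
[ 0.5142  0.012  -0.0739  0.0043  0.    ] [0.024  0.1478]
[array([ 0.514 ,  0.0143, -0.0873,  0.005 ,  0.0225]), array([0.1372])]
mug [[[316.0, 316.0, 367.0, 381.0]], [[235.0, 93.0, 268.0, 142.0]]]
bowl [[[169.0, 237.0, 228.0, 299.0]], [[347.0, 94.0, 398.0, 143.0]]]
spoon [[[205.0, 274.0, 289.0, 351.0]], [[317.0, 79.0, 339.0, 148.0]]]
small_box [[[296.0, 143.0, 356.0, 196.0]], [[294.0, 201.0, 340.0, 226.0]]]
medium_box [[[292.0, 168.0, 361.0, 218.0]], [[288.0, 197.0, 344.0, 229.0]]]
scene mug shift px [0.01 0.01]
scene bowl shift px [-0.21  0.01]
scene spoon shift px [ 0.01 -0.01]
scene green shift px [ 0.94 -0.24]
scene black shift px [0.09 0.07]
top mug shift px [0.   0.02]
top bowl shift px [-0.05 -0.12]
top spoon shift px [0.5  0.51]
top green shift px [0.51 0.02]
top black shift px [0.02 0.55]
```

```bash
python3 - <<'E'
from fit import *
for n in("scene","top"):
    p=cams.grab_frame(n)
    for nm,f,z in(("small",SML,.144),("med",MED,.084)):
        q=[.5149,.0138,-.075,z,0];u=np.vstack([proj(p,world(q,X)) for X in f(q)]);print(n,nm,u.min(0).round(),u.max(0).round())
print(ctrl.sign_off())
E
```

```text
scene small [295. 141.] [355. 196.]
scene med [287. 152.] [361. 219.]
top small [292. 199.] [338. 226.]
top med [287. 197.] [344. 229.]
the job is handed in; nothing more can be done
None
```

The job is handed in after about 35 s: the potato box's lid is shut, the medium box stands in its rim and the small box in the medium's, each landing within 0.2 mm of its computed seat height, and the final picture checks showed the mug, bowl and spoon where they started; the verdict was not reported back.

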